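# Switch on the charging bay of the parked robot with the stylus

### The job

One small cylindrical robot is parked in a bay of the four-bay charging dock. Take the stylus out of its stand, use its tip to flip the rocker switch of that robot's bay all the way over to on by pressing down its raised end, and put the stylus back upright in the stand. Leave the other rockers and the parked robot as they are, and keep fingers and arm off that bay and its rocker.

Things in the scene. Friction and masses are not known exactly. Their poses are not given: they have to be found in the camera images.
- stylus: stylus, 146 mm long, 60 g, upright in the stand. Origin at the tip (lower end), z up along it. Rubber ball tip 10 mm across, steel stem 8 mm, flat round black finger guard 40 mm across at 60 to 66 mm above the tip, round aluminium handle 20 mm across at 66 to 146 mm. The guard rests on the stand's top
- stand: fixed grey block 70 x 70 x 70 mm on an 84 mm foot plate. Origin at the centre of its underside, z up. Square hole 24 x 24 mm, 66 mm deep, in the middle of its top. With the stylus in it, guard on the top, the tip is 10 mm above the origin
- bay_a: the bay that holds the parked robot: grey block 110 x 44 x 25 mm, one of four alike, 46 mm apart in a row on a 10 mm thick deck. Origin: centre of the block's underside; x points along the bay to the rocker end (away from the arm), z up. Robot's place at x -28 mm. White rocker at x 30 mm: 40 mm long in x, 20 wide, turning about y at z 31 mm. Off, its outer end (x 44 to 49) is raised, top at z 40
- rocker_a (a joint): rocker of the parked robot's bay, rad: 0 off (outer end raised), 0.52 on (outer end down, at its stop; the top at bay x 44 mm is then at bay z 31 mm). About 3 N down on the outer end turns it; it stays where it is left
- rocker_b (a joint): joint of the rocker of one of the three other bays of the row: same build, same values (0 off, 0.52 on); off at the start, must stay off
- rocker_c (a joint): joint of the rocker of one of the three other bays of the row: same build, same values (0 off, 0.52 on); off at the start, must stay off
- rocker_d (a joint): joint of the rocker of one of the three other bays of the row: same build, same values (0 off, 0.52 on); off at the start, must stay off
- parked: the parked robot: upright aluminium cylinder 33 mm across on a black foot 36 mm across, 68 mm high, 120 g, standing loose on its bay (underside at bay z 25 mm). Origin at the centre of its underside, z up. Similar robots stand elsewhere, in no bay; a brass weight stands in another bay
There are look-alikes about, which are no part of the job. Leave any turquoise look-alike of the stand alone. What is shaped like the parked but turquoise is not meant.

How it is judged:
By the outcome, as a careful person would: the job done as asked, in the order asked, and still so for the second after the job is handed in, with the robot touching nothing.
It also fails if it takes over 42 s, if anything falls off the work surface, if the arm or the gripper's body presses on something with over 40 N, if the wrist force passes 120 N, or if a joint passes its speed limit or range.

### The arm

A 6-joint arm with a two-finger parallel gripper is mounted at the origin on the work surface. World frame = base frame: x ahead of the robot, y to its left, z up, the work surface at z = 0. Lengths are in m, angles in rad, forces in N, time in s.
With the tool pointing down it reaches from about 0.35 to 0.85 m from the base axis. Payload 8.1 kg.
Tool frame: the origin (TCP) lies on the centre line of the jaws, within the pads' length; the fingertips stand robot.finger_overhang ahead of it and the grasp point (between the pads) lies 5 mm behind it (robot.finger_overhang is the distance from the TCP to the fingertips, in m); z points along the fingers, y is the direction in which the jaws open and shut (so a half turn about z gives the same grasp; the last joint's range is limited). The gripper opens to 93 mm and grips with 3 to 60 N. Pads are 15 mm wide; open, the fingers measure 128 mm over their backs; the gripper's body (75 mm by 188 mm) begins 65 mm behind the grasp point.
Start: joints at [-1.382, 0.13, 1.488, -0, 1.523, -0.085], TCP at [0.162, -0.578, 0.193] pointing down, gripper open.
Joint ranges: [-2.96, 2.96], [-0.89, 2.26], [0.02, 2.5], [-1.34, 4.48], [0, 2.73], [-2.66, 2.66]. Speed limits (rad/s): [2.39, 2.39, 2.79, 3.14, 3.14, 3.14].

### API

Orientations are given as a rotation vector (axis times angle).
In Python, from plant import robot gives the robot as it stands. The module is installed in compiled form; this text tells all that it offers.
- The arm moves only by the tool carry_out, never from a script. Its argument "commands" is a list that holds one entry, the list of rows, each a list of 4 numbers: the shift along the tool's x, y, z in cm, then the turn about the tool's z in degrees. In form: [[[tx, ty, tz, roll], ...]]. A call has 1 to 20 rows; each row shifts and turns the commanded pose from where the row before left it, along the tool's axes as they then stand; what a row does not reach is not made up. A row lasts 1/12 s, in which the tool goes at most 41.7 mm and 7.16 degrees, less where a joint would pass 70% of its speed; a pose out of reach is approached as far as the arm can. A call is refused whole if a number of a shift passes 4.17 or a number of a turn 7.16, either way. A call with a gripper value outside its range is refused whole. "claw" is the finger opening in cm, from 0 to 9.3, set as the call begins (left out, the last holds). The fingers move at their own pace and stop on an object; "grip_force" is the grip in N (left out, the last holds). Time passes only in rows, so rows that do not move let the fingers close. It gives the time, the measured TCP pose, the force and the opening at its end, in the units of the state.
- robot.read_state(): the state, without advancing time (a new reading comes with each control period).
- robot.read_camera(name): name is "side" or "top"; returns the picture (480x640x3 uint8, red, green, blue); there is no depth.
- robot.camera_params(name): a dict with "mtx" (3x3 intrinsics, pixels), "R" (3x3) and "t" (3): a world point X has camera coordinates R X + t. Camera axes: x right, y down, z forward; pixel columns grow to the right and rows downward; lengths in m; the calibration is good to about 2 mm. A picture is of the moment at which its call begins. camera_params takes no time and is no camera call.
- robot.close_job(): hands the job in, once; it reports no verdict.
The state is a dict: "t": time; "q": joint angles; "dq": joint speeds; "joint_torque": joint torques, N m; "tool_pos": TCP position; "orientation": TCP orientation; "force": force on the tool from outside, world axes, zero at the start; "wrist_torque": the same for the moment, N m; "opening": finger opening in m.
Only numpy, scipy, OpenCV 4.12 (cv2) and the standard library are available. Lean on these libraries where they do the work, as an engineer would, in place of code of your own. Each camera call takes 0.05 s, during which the arm holds its last target.

## Working session

There is one attempt and no reset: what is moved stays moved. The work goes in short steps, Python scripts to look and compute and a tool call to move; the robot and the scene stay as the last step left them, time stands still between calls to the robot, and variables do not carry over. Pictures are saved under pics/ and viewed, and the job is handed in when it is done.

Besides the shell and the picture viewer there is one more tool, called after "Request:" in YAML: its name, and indented under it one key for each argument. carry_out: Moves the arm, as the interface text tells. Its arguments: {"type":"object","properties":{"commands":{"type":"array","items":{"type":"array","items":{"type":"array","items":{"type":"number"}}}},"claw":{"type":"number"},"grip_force":{"type":"number"}},"required":["commands"]}

```bash
mkdir -p pics; cat > h.py <<'E'
import numpy as np,cv2
from plant import robot
def snap(n,f):
    im=robot.read_camera(n); cv2.imwrite(f,im[:,:,::-1]); return im
def ray(n,u,v):
    p=robot.camera_params(n);R=np.array(p['R']);t=np.array(p['t'])
    d=R.T@np.linalg.solve(np.array(p['mtx']),[u,v,1.]);return -R.T@t,d
def onz(n,u,v,z):
    c,d=ray(n,u,v);return c+d*(z-c[2])/d[2]
def proj(n,X):
    p=robot.camera_params(n);x=np.array(p['mtx'])@(np.array(p['R'])@np.array(X)+np.array(p['t']));return x[:2]/x[2]
E
python3 - <<'E'
from h import *
for n in('top','side'):
    snap(n,f'pics/{n}0.png');c,d=ray(n,320,240);print(n,c,d)
print(robot.read_state(),robot.finger_overhang)
E
```

```text
top [ 0.33332665 -0.05644548  0.99746439] [ 0.18779623 -0.02408584 -0.9819764 ]
side [0.29410009 0.57918142 0.47492614] [ 0.30497272 -0.79211535 -0.52894984]
{'t': 0.1, 'q': array([-1.38241525e+00,  1.31045139e-01,  1.48913471e+00, -2.62304723e-05,
        1.52297051e+00, -8.54171945e-02]), 'dq': array([ 2.03514053e-04, -6.84210615e-04, -1.59335330e-03,  1.78333403e-03,
       -3.63949056e-05, -1.07631493e-04]), 'joint_torque': array([ 9.62062732e-04, -5.61340749e+01, -4.93095696e+01,  7.69318035e-02,
        2.91464163e-02, -8.72064311e-05]), 'tool_pos': array([ 0.16213711, -0.57713417,  0.19213614]), 'orientation': array([-3.11065969e+00, -4.28529056e-01,  1.66929320e-04]), 'force': array([0.11619999, 0.75016146, 0.07387366]), 'wrist_torque': array([-0.01162832,  0.0431673 ,  0.0379247 ]), 'opening': 0.09328080523891259} 0.014
```

View pics/top0.png

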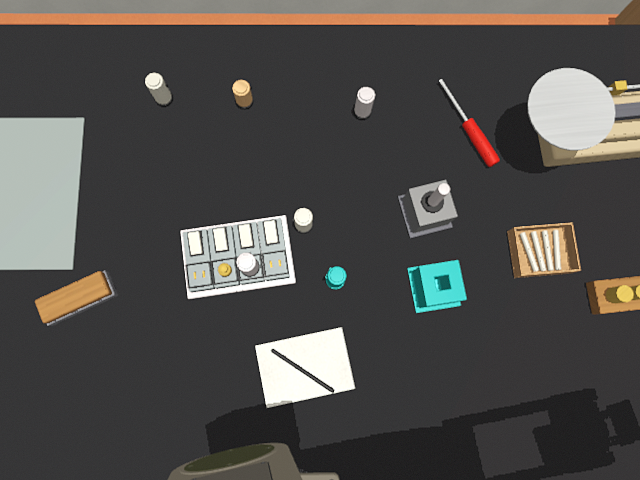

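View pics/side0.png

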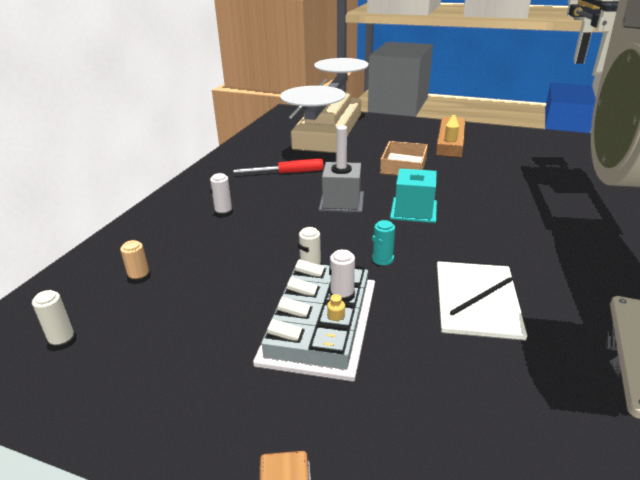

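```bash
python3 - <<'E'
import cv2
im=cv2.imread('pics/top0.png')
a=cv2.resize(im[205:305,170:320],None,fx=5,fy=5,interpolation=cv2.INTER_CUBIC);cv2.imwrite('pics/dock.png',a)
a=cv2.resize(im[165:245,390:490],None,fx=6,fy=6,interpolation=cv2.INTER_CUBIC);cv2.imwrite('pics/stand.png',a)
im=cv2.imread('pics/side0.png')
a=cv2.resize(im[110:220,280:400],None,fx=5,fy=5,interpolation=cv2.INTER_CUBIC);cv2.imwrite('pics/stands.png',a)
a=cv2.resize(im[220:375,250:390],None,fx=3.8,fy=3.8,interpolation=cv2.INTER_CUBIC);cv2.imwrite('pics/docks.png',a)
E
```

```text
(no output)
```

View pics/dock.png

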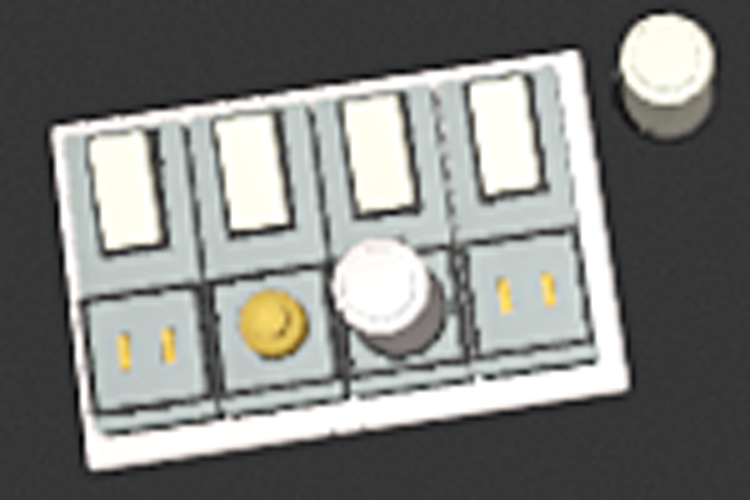

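View pics/stand.png

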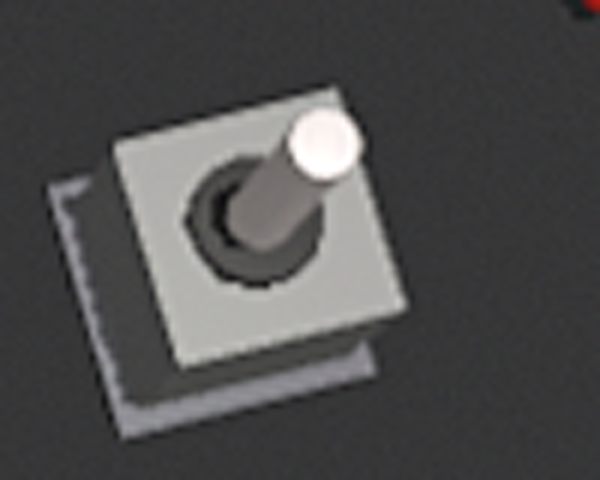

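View pics/stands.png

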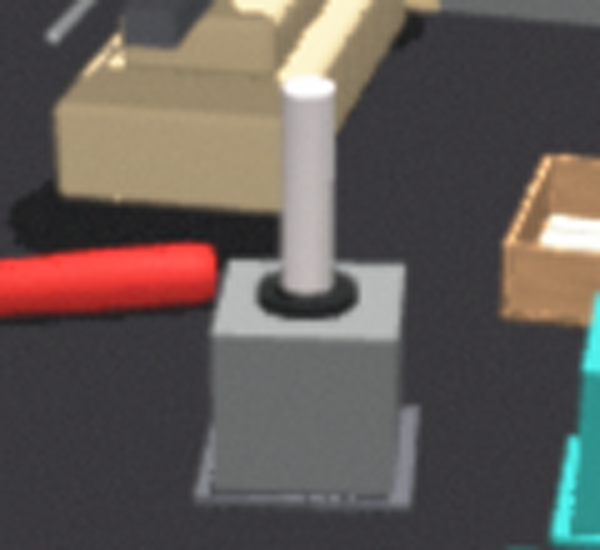

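View pics/docks.png

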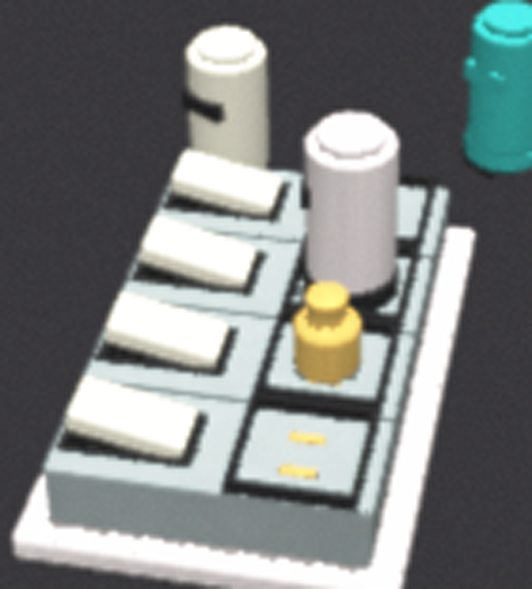

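```bash
cat > m.py <<'E'
from h import *
f=lambda c,s,o:np.array(c)/s+np.array(o)
st=[onz('top',*(f(c,6,(390,165))-.4),.07)[:2] for c in [(113,143),(337,88),(407,307),(182,367)]]
C=np.mean(st,0);print('stand',C,[np.linalg.norm(st[i]-st[i-1]) for i in range(4)])
for i in range(4):
    e=st[(i+1)%4]-st[i];print('edge ang mod90',np.degrees(np.arctan2(e[1],e[0]))%90)
im=cv2.imread('pics/top0.png');
def cents(mask,lo,hi,n,z,box):
    x0,y0,x1,y1=box;m=np.zeros_like(mask);m[y0:y1,x0:x1]=mask[y0:y1,x0:x1]
    k,l,s,c=cv2.connectedComponentsWithStats(m)
    for i in range(1,k):
        if lo<s[i,4]<hi: print(n,c[i],s[i],onz('top',*c[i],z))
hsv=cv2.cvtColor(im,cv2.COLOR_BGR2HSV)
w=((hsv[...,2]>225)&(hsv[...,1]<40)).astype('uint8')
cents(w,60,200,'stylustop',.156,(430,180,460,200))
cents(w,100,600,'rocker',.045,(180,215,296,258))
cents(w,100,600,'parkedtop',.103,(225,248,265,276))
print('stylus top', onz('top',*(f((325,145),6,(390,165))-.4),.156))
dk=[onz('top',*(f(c,5,(170,205))-.4),.01)[:2] for c in [(52,128),(578,48),(630,388),(90,470)]]
print('deck',dk,[np.linalg.norm(dk[i]-dk[i-1]) for i in range(4)],np.mean(dk,0))
for i in range(4):
    e=dk[(i+1)%4]-dk[i];print('edge ang mod90',np.degrees(np.arctan2(e[1],e[0]))%90)
bl=[onz('top',*(f(c,5,(170,205))-.4),.035)[:2] for c in [(65,135),(555,66)]]
print('block top outer corners',bl,np.linalg.norm(bl[0]-bl[1]))
# side
f2=lambda c:f(c,5,(280,110))-.4
for c,z in [((311,87),.156),((308,292),.076)]: print('side stylus',onz('side',*f2(c),z))
f3=lambda c:f(c,3.8,(250,220))-.4
for c,z in [((349,134),.103)]: print('side parked',onz('side',*f3(c),z))
for c in [(158,222),(142,252)]: print('side rocker a outer corners',onz('side',*f3(c),.05))
E
python3 m.py
```

```text
stand [ 0.57846581 -0.28178666] [np.float64(0.0709334702835852), np.float64(0.07022864373434294), np.float64(0.06984179071940148), np.float64(0.07007972835907904)]
edge ang mod90 13.891498372808684
edge ang mod90 14.335035587527472
edge ang mod90 14.782972323958774
edge ang mod90 14.455350745518764
stylustop [443.62365591 188.44086022] [439 183  11  12  93] [ 0.57876854 -0.27955472  0.156     ]
rocker [248.34657837 231.12362031] [181 215 110  43 453] [0.53252971 0.04972413 0.045     ]
rocker [270.17777778 231.40888889] [264 220  13  23 225] [0.53179887 0.01025572 0.045     ]
rocker [244.96875    235.30803571] [239 224  13  23 224] [0.52483916 0.05570431 0.045     ]
rocker [219.70995671 239.02597403] [213 228  14  23 231] [0.51824024 0.10107121 0.045     ]
rocker [194.27876106 242.54424779] [188 231  13  23 226] [0.51203383 0.14658644 0.045     ]
parkedtop [245.61278195 261.57142857] [237 253  18  18 266] [0.46813062 0.04708145 0.103     ]
stylus top [ 0.57821699 -0.27976013  0.156     ]
deck [array([0.54227599, 0.1814964 ]), array([ 0.57214152, -0.01539816]), array([ 0.44312274, -0.03485864]), array([0.41426937, 0.16279463])] [np.float64(0.1293655806442758), np.float64(0.19914673045801604), np.float64(0.13047818971880415), np.float64(0.19974816740798246)] [0.4929524  0.07350856]
edge ang mod90 8.625040936121295
edge ang mod90 8.577515361392443
edge ang mod90 8.305357818861268
edge ang mod90 8.31210678997978
block top outer corners [array([0.53435053, 0.17064342]), array([ 0.55933555, -0.00800034])] 0.18038248529384027
side stylus [ 0.57732172 -0.28123444  0.156     ]
side stylus [ 0.57676076 -0.27708614  0.076     ]
side parked [0.46854463 0.04805903 0.103     ]
side rocker a outer corners [0.54233633 0.05189107 0.05      ]
side rocker a outer corners [0.54058269 0.07091471 0.05      ]
```

```bash
python3 - <<'E'
from h import *
def tri(a,b):
    c1,d1=ray('top',*a);c2,d2=ray('side',*b)
    A=np.c_[d1,-d2];s=np.linalg.lstsq(A,c2-c1,rcond=None)[0];print((c1+d1*s[0]),(c2+d2*s[1]))
tri((571,108),(313,96));tri((571,108),(341,65)); tri((528,108),(345,96))
R=cv2.Rodrigues(robot.read_state()['orientation'])[0];print(R.round(4))
d=np.array([.578,-.280,.20])-robot.read_state()['tool_pos'];print(R.T@d*100)
E
```

```text
[ 0.72667151 -0.51176194  0.13771391] [ 0.72397951 -0.5125737   0.1369122 ]
[ 0.68286635 -0.46105526  0.23346071] [ 0.64234841 -0.47131134  0.22035485]
[ 0.6990653  -0.4104904   0.19833784] [ 0.61879003 -0.42751257  0.16913952]
[[ 9.628e-01  2.704e-01 -3.000e-04]
 [ 2.704e-01 -9.627e-01  1.500e-03]
 [ 1.000e-04 -1.600e-03 -1.000e+00]]
[ 48.07155399 -17.3632296   -0.75426616]
```

Request:
carry_out:
  commands:
    - [[3.0, -1.08, -0.05, 0], [3.0, -1.08, -0.05, 0], [3.0, -1.08, -0.05, 0], [3.0, -1.08, -0.05, 0], [3.0, -1.08, -0.05, 0], [3.0, -1.08, -0.05, 0], [3.0, -1.08, -0.05, 0], [3.0, -1.08, -0.05, 0], [3.0, -1.08, -0.05, 0], [3.0, -1.08, -0.05, 0], [3.0, -1.08, -0.05, 0], [3.0, -1.08, -0.05, 0], [3.0, -1.08, -0.05, 0], [3.0, -1.08, -0.05, 0], [3.0, -1.08, -0.05, 0], [3.0, -1.08, -0.05, 0], [0, 0, 0, 0], [0, 0, 0, 0]]
  claw: 7

```text
t: 1.6
tool_pos: [0.5785, -0.2799, 0.2001]
orientation: [-3.111, -0.433, 0.002]
force: [-0.6, -0.6, 0.4]
opening: 0.07
```

```bash
python3 - <<'E'
from h import *
s=robot.read_state();print(s['t'],s['tool_pos'],s['orientation'],s['force'],s['opening'])
R=cv2.Rodrigues(s['orientation'])[0]
print(R.T@(np.array([.578,-.280,.125])-s['tool_pos'])*100)
snap('top','pics/t1.png');im=snap('side','pics/s1.png')
E
```

```text
1.6 [ 0.57845518 -0.27988789  0.20008773] [-3.11069057e+00 -4.33114590e-01  1.74149875e-03] [-0.64616214 -0.55720376  0.3912432 ] 0.0700138004997759
[-3.95277929e-02  6.14870334e-03  7.50881286e+00]
```

View pics/s1.png

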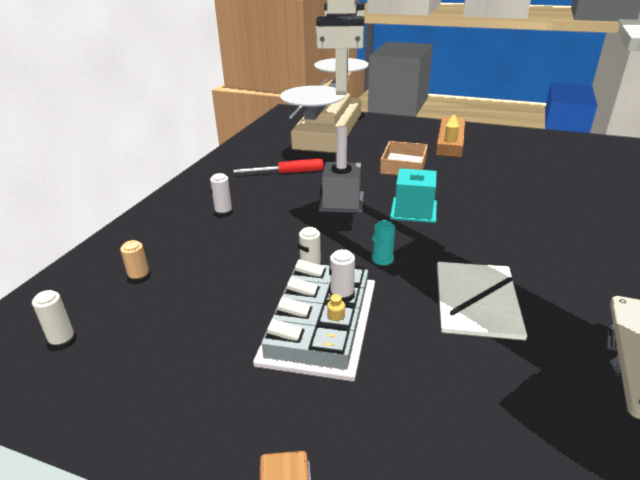

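View pics/t1.png

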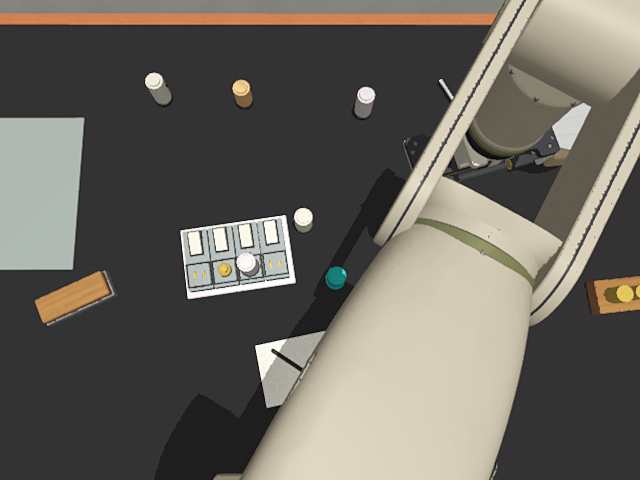

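The side picture shows the finger, column 341, in line above the stylus handle, column 342. I'll go down and grip.

Request:
carry_out:
  commands:
    - [[0, 0, 1.5, 0], [0, 0, 1.5, 0], [0, 0, 1.5, 0], [0, 0, 1.5, 0], [0, 0, 1.0, 0], [0, 0, 0.5, 0], [0, 0, 0, 0]]

```text
t: 2.28
tool_pos: [0.5763, -0.2817, 0.1246]
orientation: [-3.111, -0.427, 0.003]
force: [0.5, 1.3, 0.4]
opening: 0.0702
```

Request:
carry_out:
  commands:
    - [[0, 0, 0, 0], [0, 0, 0, 0], [0, 0, 0, 0], [0, 0, 0, 0], [0, 0, 0, 0], [0, 0, 0, 0], [0, 0, 0, 0], [0, 0, 0, 0], [0, 0, 0, 0], [0, 0, 0, 0]]
  claw: 1
  grip_force: 40

```text
t: 3.12
tool_pos: [0.5777, -0.2814, 0.126]
orientation: [-3.112, -0.429, 0.0]
force: [-0.1, 1.2, 1.2]
opening: 0.0181
```

```bash
python3 - <<'E'
from h import *
s=robot.read_state();print(s['t'],s['tool_pos'],s['orientation'],s['force'],s['opening'])
snap('side','pics/s2.png')
E
```

```text
3.1167 [ 0.5776737  -0.28141445  0.12602479] [-3.11207733e+00 -4.28840507e-01  1.48137343e-05] [-0.1081084   1.18307962  1.16941288] 0.018123309672872845
```

View pics/s2.png

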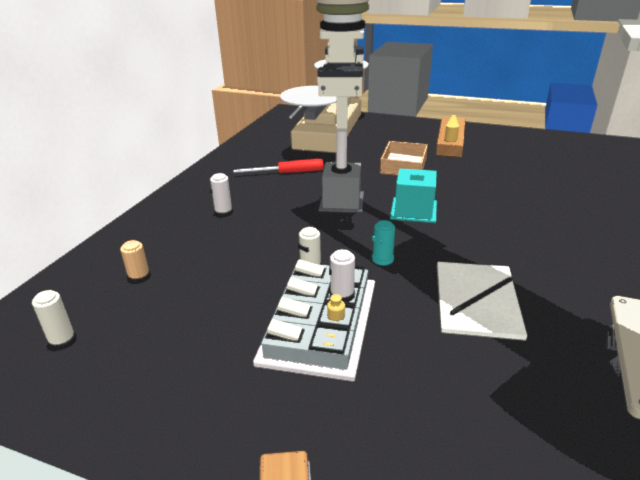

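Request:
carry_out:
  commands:
    - [[0, 0, -0.5, 0], [0, 0, -1.0, 0], [0, 0, -1.5, 0], [0, 0, -1.5, 0], [0, 0, -1.5, 0], [0, 0, -2.0, 0], [0, 0, -2.0, 0], [0, 0, -2.0, 0], [0, 0, -1.0, 0], [0, 0, 0, 0], [0, 0, 0, 0]]

```text
t: 4.08
tool_pos: [0.578, -0.2817, 0.2566]
orientation: [3.111, 0.429, 0.002]
force: [1.0, -0.2, -0.8]
opening: 0.0182
```

```bash
python3 - <<'E'
from h import *
s=robot.read_state();print(s['t'],s['tool_pos'],s['orientation'],s['force'],s['opening'])
R=cv2.Rodrigues(s['orientation'])[0]
print(R.T@(np.array([.540,.0577,.255])-s['tool_pos'])*100)
im=snap('side','pics/s3.png')
cv2.imwrite('pics/s3c.png',cv2.resize(im[40:220,260:420,::-1],None,fx=3.3,fy=3.3,interpolation=cv2.INTER_CUBIC))
E
```

```text
4.0833 [ 0.57800852 -0.28172467  0.25663627] [3.11126281e+00 4.28577064e-01 1.84941528e-03] [ 0.98304954 -0.24425204 -0.83365231] 0.018219393762466587
[  5.51757993 -33.70612933   0.13222009]
```

View pics/s3c.png

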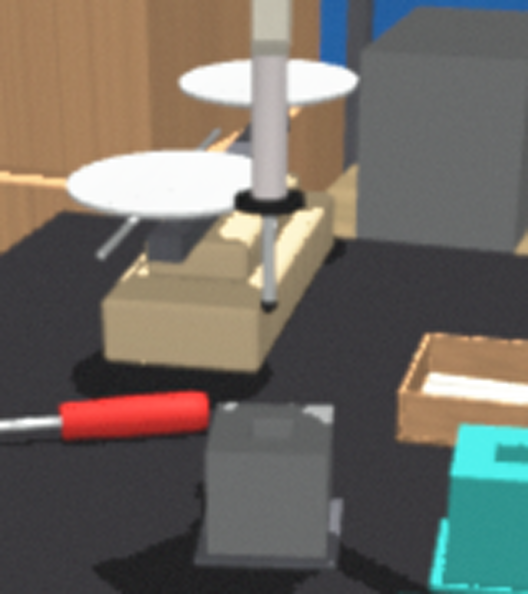

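Stylus hangs free above the stand, tip at about side pixel (341,132). Carrying it over the rocker now.

Request:
carry_out:
  commands:
    - [[0.34, -1.6, 0, 0], [0.34, -2.1, 0, 0], [0.34, -2.2, 0, 0], [0.34, -2.2, 0, 0], [0.34, -2.2, 0, 0], [0.34, -2.2, 0, 0], [0.34, -2.2, 0, 0], [0.34, -2.2, 0, 0], [0.34, -2.2, 0, 0], [0.34, -2.2, 0, 0], [0.34, -2.2, 0, 0], [0.34, -2.2, 0, 0], [0.34, -2.2, 0, 0], [0.34, -2.2, 0, 0], [0.34, -2.0, 0, 0], [0.34, -1.5, 0, 0], [0, 0, 0, 0], [0, 0, 0, 0], [0, 0, 0, 0]]

```text
t: 5.72
tool_pos: [0.5387, 0.0561, 0.2549]
orientation: [3.112, 0.429, -0.003]
force: [0.3, -0.3, -0.7]
opening: 0.018
```

```bash
cat > look.py <<'E'
from h import *
import sys
k=sys.argv[1]
s=robot.read_state();print(s['t'],s['tool_pos'],s['orientation'],s['force'],s['opening'])
im=snap('side',f'pics/s{k}.png')
cv2.imwrite(f'pics/s{k}c.png',cv2.resize(im[150:370,240:400,::-1],None,fx=2.7,fy=2.7,interpolation=cv2.INTER_CUBIC))
im=snap('top',f'pics/t{k}.png')
cv2.imwrite(f'pics/t{k}c.png',cv2.resize(im[170:310,170:320,::-1],None,fx=4,fy=4,interpolation=cv2.INTER_CUBIC))
E
python3 look.py 4
```

```text
5.7167 [0.53870826 0.05608156 0.25485607] [ 3.11193964e+00  4.28740186e-01 -2.96506578e-03] [ 0.32828042 -0.3449143  -0.6812989 ] 0.01797073736368488
```

View pics/s4c.png

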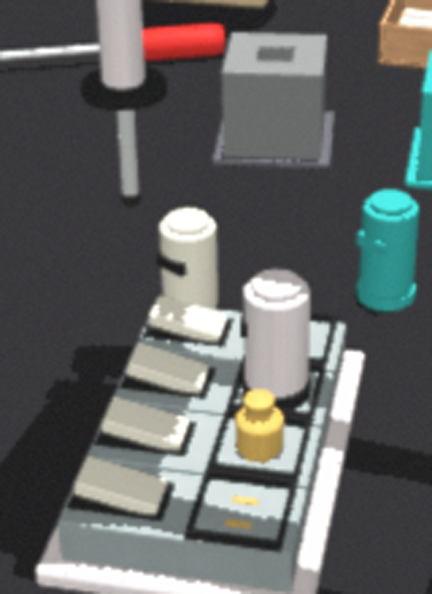

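View pics/t4c.png

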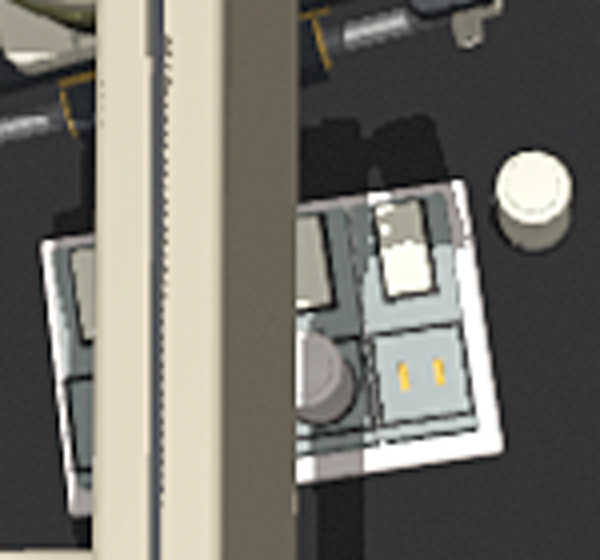

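```bash
python3 - <<'E'
from h import *
print('tip ray at .140',onz('side',130/2.7+240,193/2.7+150,.142))
print('stand-lift tip',onz('side',260+268/3.3,40+304/3.3,.142))
for X in [(.540,.0577,.05),(.5387,.0561,.14),(.5390,.0574,.14)]: print(X,proj('side',X),(proj('side',X)-[240,150])*2.7)
E
```

```text
tip ray at .140 [0.54229785 0.05062723 0.142     ]
stand-lift tip [ 0.58193916 -0.29187964  0.142     ]
(0.54, 0.0577, 0.05) [291.08362767 280.64271559] [137.92579471 352.7353321 ]
(0.5387, 0.0561, 0.14) [289.08182238 225.19329267] [132.52092044 203.02189021]
(0.539, 0.0574, 0.14) [288.48113315 225.62914238] [130.89905951 204.19868442]
```

Request:
carry_out:
  commands:
    - [[0, 0, 1.5, 0], [0, 0, 1.5, 0], [0, 0, 1.5, 0], [0, 0, 1.5, 0], [0, 0, 1.0, 0], [0, 0, 0.8, 0], [0, 0, 0.4, 0], [0, 0, 0, 0], [0, 0, 0, 0]]

```text
t: 6.57
tool_pos: [0.5395, 0.0565, 0.1745]
orientation: [3.112, 0.428, 0.001]
force: [0.5, -0.5, -0.3]
opening: 0.018
```

```bash
sed -i 's/im\[150:370,240:400,::-1\],None,fx=2.7,fy=2.7/im[230:340,250:370,::-1],None,fx=5,fy=5/' look.py; python3 look.py 5
```

```text
6.5667 [0.53945509 0.05654576 0.17453478] [3.11220230e+00 4.28380053e-01 8.25979968e-04] [ 0.47509971 -0.4664814  -0.31412313] 0.017970038444610457
```

View pics/s5c.png

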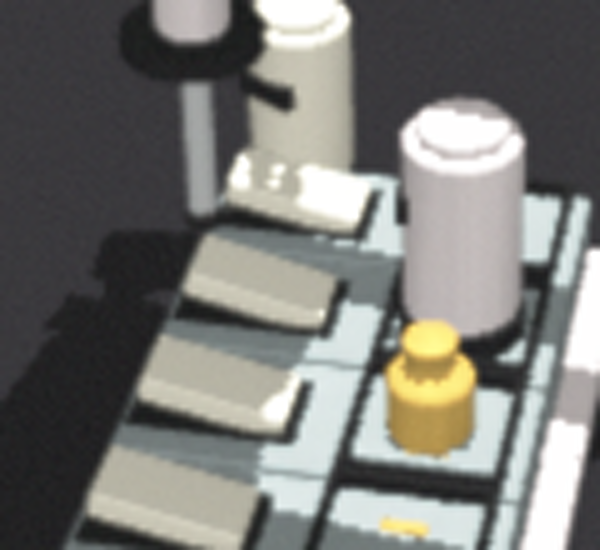

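Request:
carry_out:
  commands:
    - [[-0.15, 0, 0.3, 0], [0, 0, 0.3, 0], [0, 0, 0.2, 0], [0, 0, 0.2, 0], [0, 0, 0.2, 0], [0, 0, 0, 0]]

```text
t: 7.17
tool_pos: [0.5378, 0.0562, 0.1619]
orientation: [3.112, 0.429, 0.0]
force: [-0.5, -0.8, 0.8]
opening: 0.0178
```

```bash
python3 look.py 6
```

```text
7.1667 [0.53780179 0.05624929 0.16191924] [3.11209986e+00 4.28706265e-01 2.25207182e-04] [-0.533339   -0.79343947  0.83323402] 0.01777452473505491
```

View pics/s6c.png

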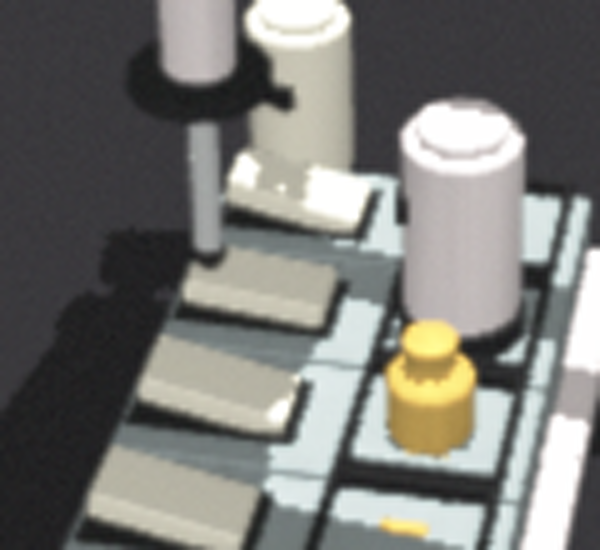

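The tip sits on the outer end of rocker A at crop (208,262), and the rocker has begun to turn. I'll keep pressing in small steps.

Request:
carry_out:
  commands:
    - [[0, 0, 0.2, 0], [0, 0, 0.2, 0], [0, 0, 0.1, 0], [0, 0, 0.1, 0], [0, 0, 0, 0], [0, 0, 0, 0]]

```text
t: 7.77
tool_pos: [0.538, 0.0563, 0.1564]
orientation: [3.112, 0.429, 0.001]
force: [-0.5, -0.5, 4.0]
opening: 0.0182
```

```bash
python3 look.py 7
```

```text
7.7667 [0.53802537 0.05630464 0.15637345] [3.11214341e+00 4.28733331e-01 1.17593119e-03] [-0.53663543 -0.47230026  4.01995698] 0.018241858738393707
```

View pics/s7c.png

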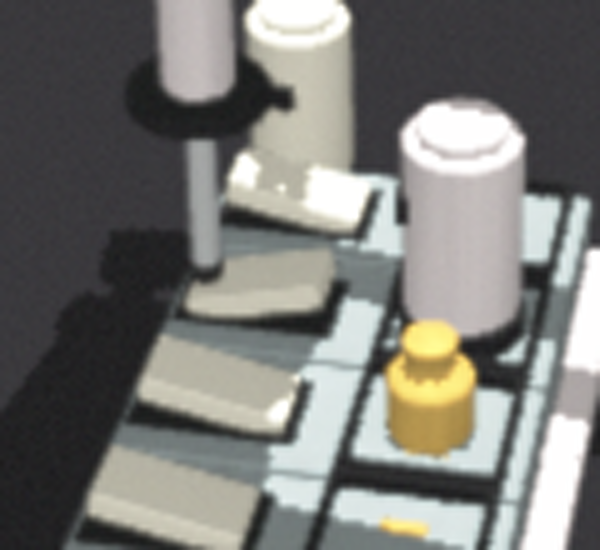

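Request:
carry_out:
  commands:
    - [[0, 0, 0.1, 0], [0, 0, 0.1, 0], [0, 0, 0, 0], [0, 0, 0, 0]]

```text
t: 8.2
tool_pos: [0.5391, 0.0564, 0.156]
orientation: [3.112, 0.429, 0.006]
force: [-0.2, 0.6, 11.7]
opening: 0.018
```

```bash
python3 look.py 8
```

```text
8.2 [0.53914866 0.05637895 0.15596561] [3.11184365 0.42876484 0.0056313 ] [-0.17156429  0.55451418 11.71058754] 0.01795817274171323
```

View pics/s8c.png

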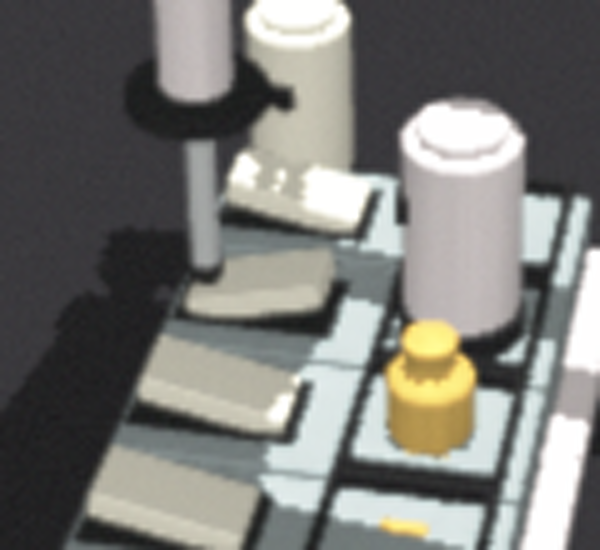

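Request:
carry_out:
  commands:
    - [[0, 0, 0.1, 0], [0, 0, 0, 0], [0, 0, 0, 0]]

```text
t: 8.55
tool_pos: [0.5398, 0.0564, 0.1558]
orientation: [3.112, 0.429, 0.008]
force: [-1.5, -0.3, 14.5]
opening: 0.0178
```

Request:
carry_out:
  commands:
    - [[0, 0, -0.5, 0], [0, 0, -1.0, 0], [0, 0, -1.5, 0], [0, 0, -1.5, 0], [0, 0, -2.0, 0], [0, 0, -2.0, 0], [0, 0, -1.5, 0], [0, 0, 0, 0], [0, 0, 0, 0]]

```text
t: 9.3
tool_pos: [0.538, 0.0563, 0.2534]
orientation: [3.112, 0.429, 0.001]
force: [-0.1, -0.4, -1.2]
opening: 0.018
```

```bash
python3 look.py 9
```

```text
9.3 [0.53797167 0.05632626 0.25335525] [3.11213422e+00 4.28801589e-01 1.27316963e-03] [-0.05113652 -0.35506438 -1.19571217] 0.017977691924421002
```

View pics/s9c.png

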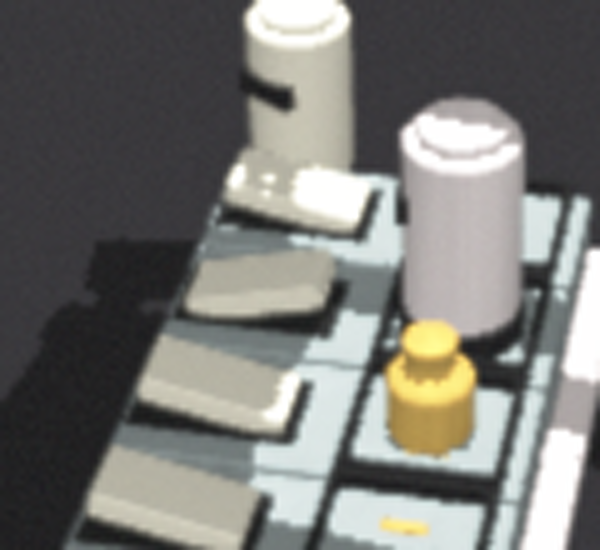

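View pics/s9.png

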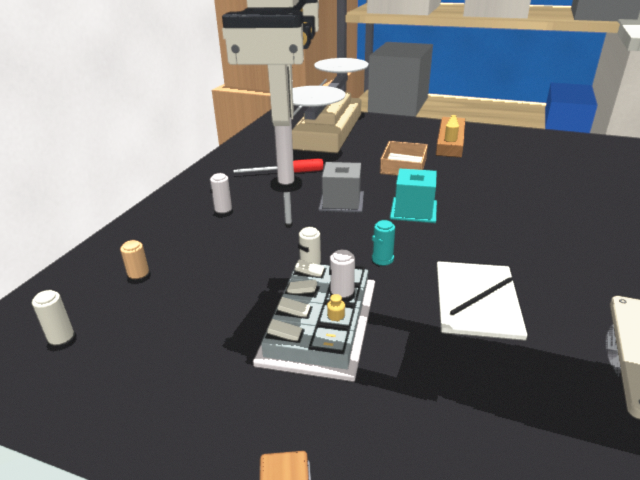

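Rocker A now tilts the other way, with its inner end up at crop (330,260). The other three rockers are unchanged. I'll take the stylus back.

Request:
carry_out:
  commands:
    - [[-0.33, 1.6, 0, 0], [-0.33, 2.1, 0, 0], [-0.33, 2.2, 0, 0], [-0.33, 2.2, 0, 0], [-0.33, 2.2, 0, 0], [-0.33, 2.2, 0, 0], [-0.33, 2.2, 0, 0], [-0.33, 2.2, 0, 0], [-0.33, 2.2, 0, 0], [-0.33, 2.2, 0, 0], [-0.33, 2.2, 0, 0], [-0.33, 2.2, 0, 0], [-0.33, 2.2, 0, 0], [-0.33, 2.2, 0, 0], [-0.33, 2.0, 0, 0], [-0.33, 1.5, 0, 0], [0, 0, 0, 0], [0, 0, 0, 0], [0, 0, 0, 0]]

```text
t: 10.98
tool_pos: [0.5775, -0.2806, 0.2522]
orientation: [-3.111, -0.429, 0.001]
force: [-0.7, -0.2, -0.8]
opening: 0.0182
```

```bash
cat > look2.py <<'E'
from h import *
import sys
k=sys.argv[1]
s=robot.read_state();print(s['t'],s['tool_pos'],s['orientation'],s['force'],s['opening'])
im=snap('side',f'pics/s{k}.png')
cv2.imwrite(f'pics/s{k}c.png',cv2.resize(im[40:220,260:420,::-1],None,fx=3.3,fy=3.3,interpolation=cv2.INTER_CUBIC))
im=snap('top',f'pics/t{k}.png')
cv2.imwrite(f'pics/t{k}c.png',cv2.resize(im[205:305,170:320,::-1],None,fx=5,fy=5,interpolation=cv2.INTER_CUBIC))
E
python3 look2.py 10
```

```text
10.9833 [ 0.57750257 -0.28063606  0.25222354] [-3.11087983e+00 -4.28857416e-01  1.43502803e-03] [-0.72582591 -0.24976167 -0.84588419] 0.018157579714976894
```

View pics/s10c.png

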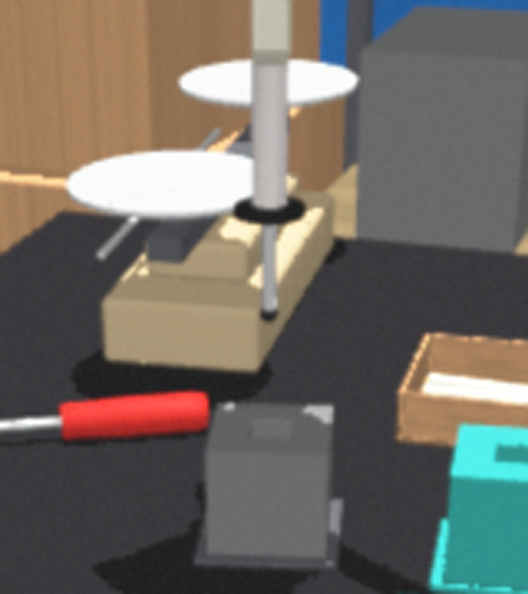

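View pics/t10c.png

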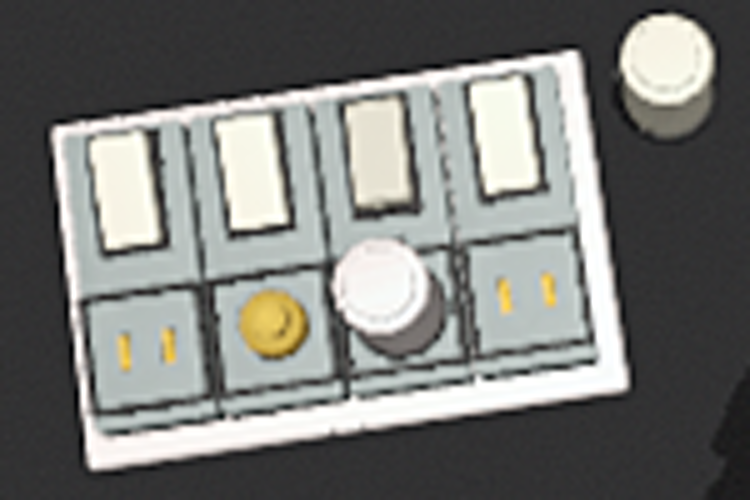

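Request:
carry_out:
  commands:
    - [[0, 0, 1.5, 0], [0, 0, 1.5, 0], [0, 0, 1.5, 0], [0, 0, 1.0, 0], [0, 0, 1.0, 0], [0, 0, 1.0, 0], [0, 0, 1.0, 0], [0, 0, 1.0, 0], [0, 0, 1.0, 0], [0, 0, 1.0, 0], [0, 0, 0.6, 0], [0, 0, 0, 0], [0, 0, 0, 0]]

```text
t: 12.17
tool_pos: [0.5775, -0.2814, 0.1316]
orientation: [-3.112, -0.429, 0.001]
force: [-0.4, 0.2, 0.5]
opening: 0.018
```

```bash
sed -i 's/im\[40:220,260:420,::-1\],None,fx=3.3,fy=3.3/im[110:220,280:400,::-1],None,fx=5,fy=5/' look2.py;python3 look2.py 11
```

```text
12.1667 [ 0.57751993 -0.28135975  0.13158853] [-3.11167962e+00 -4.28615681e-01  9.97513282e-04] [-0.42803238  0.15376612  0.53901047] 0.01803822097064741
```

View pics/s11c.png

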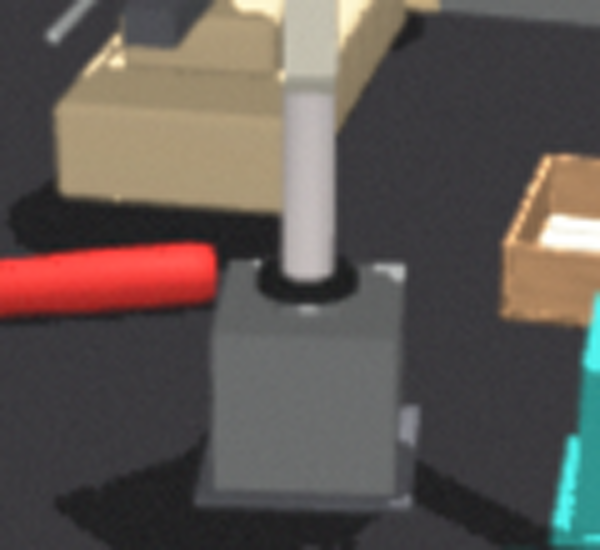

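The stem is in the hole and the guard is a few mm above the stand top.

Request:
carry_out:
  commands:
    - [[0, 0, 0.2, 0], [0, 0, 0.2, 0], [0, 0, 0.1, 0], [0, 0, 0, 0], [0, 0, 0, 0]]

```text
t: 12.68
tool_pos: [0.5777, -0.2814, 0.127]
orientation: [-3.112, -0.429, 0.0]
force: [0.7, -1.0, -0.4]
opening: 0.0181
```

```bash
python3 look2.py 12
```

```text
12.6833 [ 0.57769327 -0.28144157  0.12696875] [-3.11208583e+00 -4.28692536e-01  1.71141076e-04] [ 0.7192868  -1.02709968 -0.43796858] 0.0181326415314674
```

View pics/s12c.png

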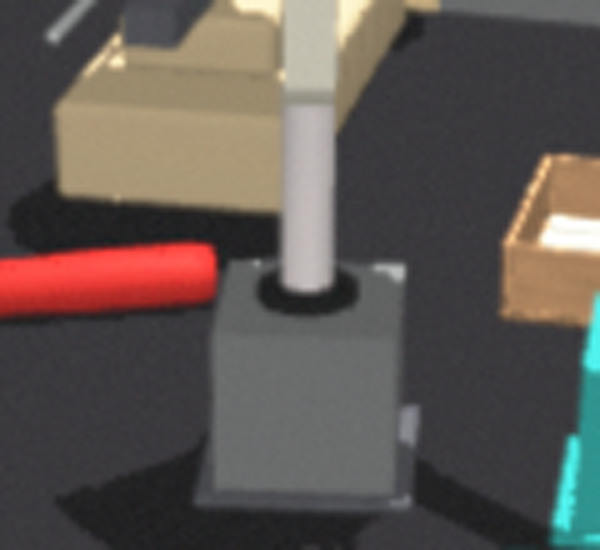

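Guard is within about 1 mm of the top. One more 1 mm step, then release.

Request:
carry_out:
  commands:
    - [[0, 0, 0.1, 0], [0, 0, 0, 0], [0, 0, 0, 0]]

```text
t: 13.03
tool_pos: [0.5778, -0.2815, 0.1261]
orientation: [3.112, 0.429, 0.0]
force: [-0.3, 0.2, -0.3]
opening: 0.0178
```

Request:
carry_out:
  commands:
    - [[0, 0, 0, 0], [0, 0, 0, 0], [0, 0, 0, 0], [0, 0, 0, 0], [0, 0, 0, 0], [0, 0, 0, 0], [0, 0, 0, 0], [0, 0, 0, 0], [0, 0, 0, 0], [0, 0, 0, 0]]
  claw: 7

```text
t: 13.87
tool_pos: [0.5778, -0.2815, 0.126]
orientation: [-3.112, -0.429, 0.0]
force: [-0.2, -0.5, -0.8]
opening: 0.0697
```

Request:
carry_out:
  commands:
    - [[0, 0, -0.5, 0], [0, 0, -1.0, 0], [0, 0, -1.5, 0], [0, 0, -2.0, 0], [0, 0, -2.0, 0], [0, 0, -2.0, 0], [0, 0, -2.0, 0], [0, 0, -1.0, 0], [0, 0, 0, 0]]

```text
t: 14.62
tool_pos: [0.5793, -0.2824, 0.2505]
orientation: [3.108, 0.428, 0.008]
force: [0.9, 0.2, 0.5]
opening: 0.0699
```

Request:
carry_out:
  commands:
    - [[-2, 1, 0, 0], [-3, 1.08, 0, 0], [-3, 1.08, 0, 0], [-3, 1.08, 0, 0], [-3, 1.08, 0, 0], [-3, 1.08, 0, 0], [-3, 1.08, 0, 0], [-3, 1.08, 0, 0], [-2, 0.5, 0, 0], [0, 0, 0, 0], [0, 0, 0, 0], [0, 0, 0, 0]]

```text
t: 15.62
tool_pos: [0.3619, -0.4357, 0.2453]
orientation: [-3.111, -0.428, -0.0]
force: [0.1, 0.4, -0.0]
opening: 0.07
```

```bash
python3 look2.py 13; python3 - <<'E'
import cv2
im=cv2.imread('pics/s13.png')[220:375,250:390]
cv2.imwrite('pics/s13d.png',cv2.resize(im,None,fx=3.8,fy=3.8,interpolation=cv2.INTER_CUBIC))
E
```

```text
15.6167 [ 0.36185228 -0.43571822  0.24526783] [-3.11107774e+00 -4.28261584e-01 -1.50155764e-05] [ 0.11022362  0.40068631 -0.00842425] 0.07004318293770229
```

View pics/s13c.png

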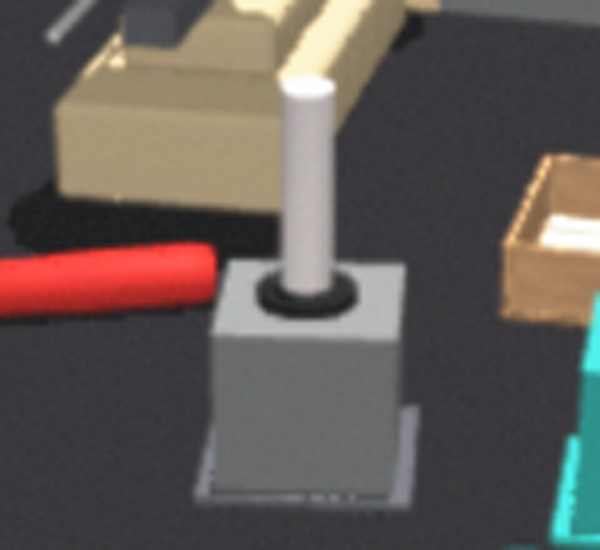

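View pics/t13.png

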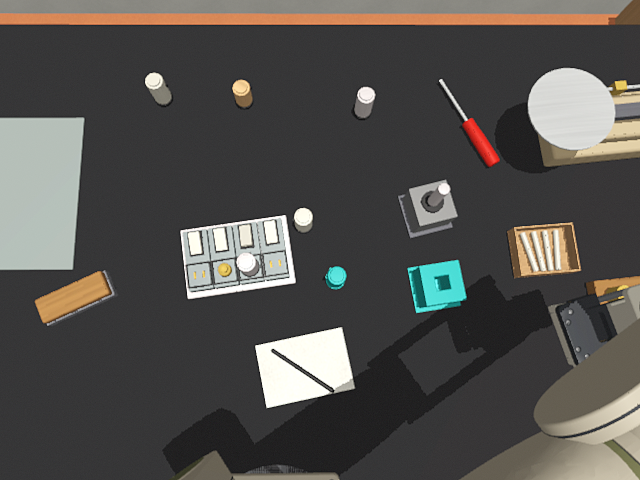

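View pics/s13d.png

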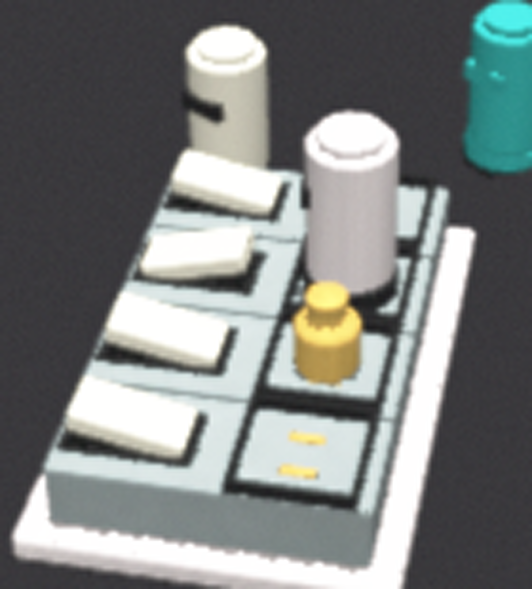

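The stylus stands upright in the grey stand with its guard on the top. Only rocker A is flipped, and the parked robot and the look-alikes are in the same pixels as before.

```bash
python3 -c "
from plant import robot
print(robot.close_job())"
```

```text
the job is handed in; nothing more can be done
None
```

I flipped the parked robot's rocker (third bay from the left in the top view) to on with the stylus tip, put the stylus back in the grey stand, and handed the job in at about 16 s.

**Rocker:** I pressed its raised outer end until it stopped moving in the picture and the force rose from about 4 N to 14.5 N. I took that as the stop, since the joint angle could not be read directly. The tip landed about 3 mm off the rocker's centre line, with no visible effect.

**Last pictures:** The stylus stands upright with its guard on the stand's top. Only that rocker is tilted the other way. The other three rockers, the parked robot, the brass weight and the turquoise look-alikes are where they were. The gripper was open and clear of everything.

**Readings that disagreed:** The tool position readings wandered by 1–2 mm, and up to about 4 mm in height after the lift. The gripper read 18 mm on the 20 mm handle. The camera put the lifted tip several millimetres higher than I had worked out, so I finished both the press and the placing by picture and force.

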